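# Tin into the pedal bin

### The arm

A 7-joint arm with a two-finger parallel gripper is mounted at the origin on a cart in front of the work surface, level with it; the furniture and walls round the work are solid. World frame = base frame: x ahead of the robot, y to its left, z up, the work surface at z = 0. Lengths are in m, angles in rad, forces in N, time in s.
With the tool pointing down it reaches from about 0.425 to 0.925 m from the base axis. Payload 6.8 kg.
Tool frame: the origin (TCP) lies at the very end of the fingers, on their centre line; the grasp point (between the pads) lies 19 mm behind it; z points along the fingers, y is the line along which they close (so a half turn about z gives the same grasp; the last joint's range is limited). The gripper opens to 88 mm and grips with 3 to 60 N. Pads are 20 mm wide; open, the fingers measure 115 mm over their backs; the gripper's body (75 mm by 178 mm) begins 61 mm behind the grasp point.
Start: joints at [1.16, 0.477, 0.022, 1.555, -0.011, 1.109, -0.083], TCP at [0.201, -0.644, 0.223] pointing down, gripper open.
Joint ranges: [-2.96, 2.96], [-0.34, 2.1], [-1.41, 1.46], [0.24, 2.44], [-1.37, 4.51], [0.17, 1.92], [-2.96, 2.96]. Speed limits (rad/s): [2.39, 2.39, 3.14, 3.14, 3.14, 3.14, 3.14].

### API

Orientations are given as a unit quaternion [w, x, y, z].
In Python, from plant import state, read_camera, calibration, order gives the robot as it stands.
- The arm moves only by the shell command python3 -m jog 'ROWS'. ROWS is JSON, a list that holds one entry, the list of rows, each a list of 7 numbers: the turn, a rotation vector about the tool's x, y, z in rad, then the shift along the tool's x, y, z in m, then the opening, from 0 (shut) to 1 (fully open). In form: [[[wx, wy, wz, tx, ty, tz, gripper], ...]]. A call has 1 to 20 rows; each row is the pose to reach, as a shift and turn from the pose commanded when the call began, along the tool's axes at that moment; what a row does not reach only later rows make up. A row lasts 1/12 s, in which the tool goes at most 41.7 mm and 7.16 degrees, less where a joint would pass 70% of its speed; a pose out of reach is approached as far as the arm can. A call with a gripper value outside its range is refused whole. The fingers move at their own pace and stop on an object; the grip force is fixed at half the most. Time passes only in rows, so rows that repeat a pose let the fingers close. It gives the time, the measured TCP pose, the force, the opening and the grip force at its end, in the units of the state.
- state(): the state, without advancing time (a new reading comes with each control period).
- read_camera(name): name is "scene" or "top" or "wrist"; returns the picture (384x512x3 uint8, red, green, blue); there is no depth.
- calibration(name): a dict with "K" (3x3 intrinsics, pixels), "cam_to_world" (4x4, takes a point from camera to world coordinates); the wrist camera has in their place "hand_eye" (4x4, takes a point from camera to tool coordinates, whose origin is the TCP and whose axes are the flange's). Camera axes: x right, y up, looking along -z (the intrinsics and any distortion apply to the point x, -y, -z); pixel columns grow to the right and rows downward; lengths in m; the calibration is good to about 2 mm. A picture is of the moment at which its call begins: read the wrist's pose just before it. calibration takes no time and is no camera call.
- order.finish_job(): hands the job in; it is judged then, once.
The state is a dict: "clock": time; "joint_positions": joint angles; "joint_velocities": joint speeds; "tau": joint torques, N m; "ee_pos": TCP position; "eef_rot": TCP orientation; "contact_force": force on the tool from outside, world axes, zero at the start; "torque": the same for the moment, N m; "grip_width": opening from 0.0 (shut) to 1.0 (fully open); "finger_force": force on a finger pad.
Only numpy, scipy, OpenCV 4.12 (cv2) and the standard library are available. Lean on these libraries where they do the work, as an engineer would, in place of code of your own. Each camera call takes 0.05 s, during which the arm holds its last target. There are 200 camera calls.

### The job

Throw the used food tin into the small pedal bin. Open the bin with its pedal, not by lifting the lid: press the tread firmly but without stamping, right down to its stop, so that the lid swings over and stays open by itself, then let the pedal come back up; put the tin in and shut the lid. Leave the kitchen timer and the shaker standing where they are.

Things in the scene. Friction and masses are not known exactly. Their poses are not given: they have to be found in the camera images.
- bin: table-top pedal bin, fixed to the worktop: square aluminium bucket 160 x 160 mm on a black plinth, rim 150 mm above the worktop, inside 152 x 152 mm, walls 4 mm, inner floor 50 mm above the worktop. Origin: centre of its underside; z up; -x is its front, where the pedal sticks out; +x its back, where the lid is hinged
- pedal_tread (a point): centre of the top of the pedal's black ribbed tread, 46 mm long (bin x) and 70 mm wide (bin y); at rest level, 82 mm in front of the bin's front wall and 48 mm above the worktop. The pedal turns about a level axis (bin y) inside the plinth, 112 mm behind this point; at its stop the tread is about 25 mm lower. A spring pushes it up: a slow press takes about 7 to 12 N all the way down, then the stop is rigid and the force climbs steeply (some 7 N per mm)
- bin_pedal (a joint): pedal angle: 0 up (rest), 0.22 rad down at its stop; springs back when released
- bin_lid (a joint): lid angle: 0 shut, 2.0 rad open against its back stop, leaning back past the upright. The pedal's lifter raises it (about 7.4 times the pedal angle) and only within the last 1 to 2 mm of pedal travel takes it past the upright, from where it slowly falls open and stays; otherwise it falls shut again when the pedal rises. Pushed forward past the upright it falls shut, damped
- lid_edge (a point): middle of the lid's free edge. The lid is a flat slab 168 mm from hinge to free edge, 180 mm wide, 10 mm thick; open, this edge stands 0.31 m high at most
- bin_hinge (a point): middle of the lid's hinge axis (along bin y), at the bin's back rim, 151 mm above the worktop
- tin_mid (a point): centre (half-way up) of the food tin: a plain upright cylinder, 57 mm diameter, 72 mm high, under 0.15 kg; loose; z along its axis
- timer_mid (a point): centre of a round kitchen timer with a bar grip on its dial, 67 mm diameter, 56 mm high; loose bystander
- shaker_mid (a point): centre of a small grey glass shaker, 44 mm diameter, 90 mm high; loose bystander
Not all that is in view belongs to the job. What is shaped like the part that bears tin_mid but green or yellow is not meant.

How it is judged:
On the way, in this order (a step that is already met when the one before it is completed fails the run):
1. the gripper holds the pedal down at its stop (value of joint bin_pedal above 0.205 rad and contact force between the fingers and bin_pedal above 2 N), for 0.2 s.
2. the pedal is let up and the lid stays open by itself (value of joint bin_pedal below 0.03 rad and value of joint bin_lid above 1.75 rad and contact force between each of the arm, the fingers and bin_lid below 0.1 N), for 0.2 s.
3. the tin is in the bin and let go (x of tin_mid in the frame of bin between -0.076 and 0.076 m and y of tin_mid in the frame of bin between -0.076 and 0.076 m and z of tin_mid in the frame of bin below 0.115 m and contact force between the fingers and tin below 0.1 N), for 0.2 s.
At the end, for the whole second after the job is handed in: The tin lies or stands at rest inside the bin, the lid is shut (within 0.05 rad) and the pedal is up (within 0.03 rad); timer and shaker stand upright within 30 mm of where they were (value of joint bin_lid below 0.05 rad and value of joint bin_pedal below 0.03 rad and x of tin_mid in the frame of bin between -0.076 and 0.076 m and y of tin_mid in the frame of bin between -0.076 and 0.076 m and z of tin_mid in the frame of bin between 0.05 and 0.115 m and linear speed of tin below 0.03 m/s and distance of each of timer_mid, shaker_mid from where it was at the start of the episode below 0.03 m and angle between each of timer_mid, shaker_mid's own z axis and vertical below 0.25 rad); the robot touches nothing.
It fails at once if the pedal is stamped on (over 45 N) (contact force between any of the fingers, the arm and bin_pedal above 45 N).
It fails at once if the lid is lifted open other than by the pedal (value of joint bin_lid between 0.4 and 1.2 rad and velocity of joint bin_lid above 0.3 rad/s and value of joint bin_pedal below 0.02 rad).
It fails at once if the timer or the shaker is knocked over (angle between any of timer_mid, shaker_mid's own z axis and vertical above 0.6 rad).
It also fails if it takes over 72 s, if anything falls off the work surface, if the arm or the gripper's body presses on something with over 40 N, if the wrist force passes 120 N, or if a joint passes its speed limit or range.

## Working session

There is one attempt and no reset: what is moved stays moved. The work goes in short steps, Python scripts to look and compute and a shell command to move; the robot and the scene stay as the last step left them, time stands still between calls to the robot, and variables do not carry over. Pictures are saved under pics/ and viewed, at most 10 in all, crops included, and the job is handed in when it is done.

```bash
mkdir -p pics; ls
python3 - <<'E'
from plant import state, read_camera, calibration
import cv2,numpy as np
s=state();print(s)
for n in ("scene","top"):
    im=read_camera(n);cv2.imwrite(f"pics/{n}0.png",im[:,:,::-1]);c=calibration(n);print(n,{k:np.round(v,4).tolist() if not isinstance(v,str) else v for k,v in c.items()})
print(calibration("wrist"))
E
```

```text
pics
{'clock': 0.0, 'joint_positions': array([ 1.1599119 ,  0.47775835,  0.0223453 ,  1.55641343, -0.01147231,
        1.10930408, -0.08312125]), 'joint_velocities': array([-0.00023855, -0.00020215, -0.00010685, -0.00108328, -0.00145896,
        0.0010916 , -0.0007268 ]), 'tau': array([-1.18864456e-03, -5.82856750e+01,  1.53414153e+00, -2.72609353e+01,
       -5.43899182e-02,  1.69679214e-02,  1.24778721e-04]), 'ee_pos': array([ 0.2010716 , -0.64374273,  0.22172589]), 'eef_rot': array([-8.52242258e-04,  9.88561075e-01,  1.50818535e-01, -2.08914687e-04]), 'contact_force': array([ 0.52891923,  0.32404507, -0.85674387]), 'torque': array([0.01267589, 0.02070115, 0.0369187 ]), 'finger_force': 0.0, 'grip_width': 0.997985202394311}
scene {'K': [[368.6552, 0.0, 247.5331], [0.0, 368.6552, 192.5235], [0.0, 0.0, 1.0]], 'cam_to_world': [[-0.7612, 0.3356, -0.5549, -0.0486], [-0.6485, -0.3885, 0.6546, 0.6691], [0.0041, 0.8581, 0.5134, 0.5955], [0.0, 0.0, 0.0, 1.0]]}
top {'K': [[352.7286, 0.0, 253.6258], [0.0, 352.7286, 187.9774], [0.0, 0.0, 1.0]], 'cam_to_world': [[-0.0248, 0.9943, -0.1034, 0.3607], [-0.9996, -0.0232, 0.0164, 0.0708], [0.0139, 0.1038, 0.9945, 1.0847], [0.0, 0.0, 0.0, 1.0]]}
{'K': array([[320.77079583,   0.        , 252.36155127],
       [  0.        , 320.77079583, 182.82868159],
       [  0.        ,   0.        ,   1.        ]]), 'hand_eye': array([[ 1.40314593e-03,  9.66159857e-01,  2.57940229e-01,
         7.00223451e-02],
       [ 9.99998840e-01, -1.50853372e-03,  2.10670604e-04,
        -1.67963660e-04],
       [ 5.92653015e-04,  2.57939634e-01, -9.66160853e-01,
        -1.62582164e-01],
       [ 0.00000000e+00,  0.00000000e+00,  0.00000000e+00,
         1.00000000e+00]])}
```

View pics/scene0.png

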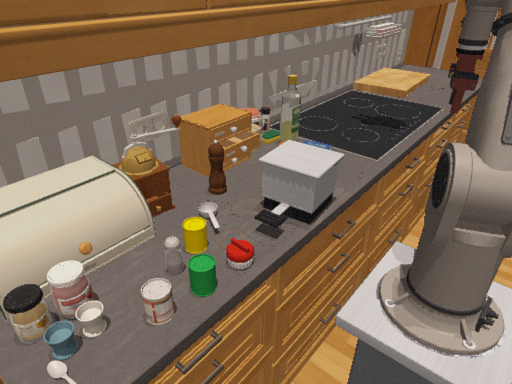

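View pics/top0.png

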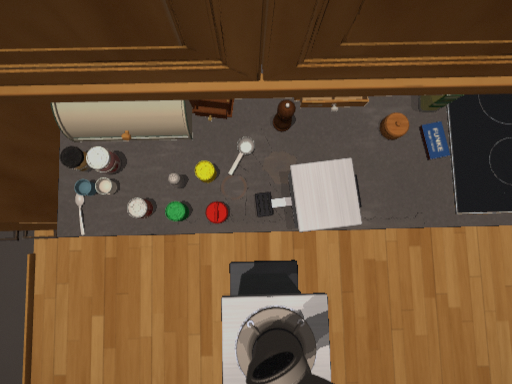

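The scene view shows the bin at (300,180) with its pedal at (270,222). The timer (red) is at (240,253) and the shaker (grey glass) at (174,255).

There are three tin-shaped things, in scene pixels: green (203,275), yellow (195,235) and the white/red-labelled tin (157,300). The white one fits, because green and yellow are excluded. The jar at (70,288) is larger. I'll confirm this in a crop.

```bash
cat > h.py <<'E'
import numpy as np,cv2
from plant import calibration
def ray(n,uv):
    c=calibration(n);K=np.array(c["K"]);T=np.array(c["cam_to_world"])
    d=np.linalg.inv(K)@np.array([uv[0],uv[1],1.]);d=T[:3,:3]@np.array([d[0],-d[1],-d[2]])
    return T[:3,3],d
def plane(n,uv,z):
    o,d=ray(n,uv);return o+d*(z-o[2])/d[2]
def proj(n,p):
    c=calibration(n);K=np.array(c["K"]);T=np.array(c["cam_to_world"])
    q=T[:3,:3].T@(np.array(p)-T[:3,3]);return K[0,0]*q[0]/-q[2]+K[0,2],K[1,1]*q[1]/q[2]+K[1,2]
def blobs(mask,amin=40):
    n,l,st,ce=cv2.connectedComponentsWithStats(mask.astype(np.uint8));return [(st[i].tolist(),ce[i].round(1).tolist(),l==i) for i in range(1,n) if st[i,4]>=amin]
E
python3 - <<'E'
from h import *
t=cv2.imread("pics/top0.png");s=cv2.imread("pics/scene0.png")
a=cv2.resize(t[130:250,110:370],None,fx=3,fy=3,interpolation=cv2.INTER_CUBIC)
b=cv2.resize(s[200:340,130:370][:, :],None,fx=1.6,fy=1.6)
cv2.imwrite("pics/c1.png",np.vstack([a,np.pad(b,((0,0),(0,780-b.shape[1]),(0,0)))]))
hsv=cv2.cvtColor(t,cv2.COLOR_BGR2HSV);H,S,V=cv2.split(hsv)
roi=np.zeros(H.shape,bool);roi[140:234,62:370]=1
white=roi&(S<70)&(V>110)
for st,ce,m in blobs(white,20):
    print("white",st,ce, plane("top",ce,.072).round(4))
    if st[4]>1500:
        r=cv2.minAreaRect(np.argwhere(m)[:,::-1].astype(np.float32));box=cv2.boxPoints(r);print(r)
        c=cv2.convexHull(np.argwhere(m)[:,::-1].astype(np.int32));ap=cv2.approxPolyDP(c,6,True)[:,0];print(ap.tolist(),[plane("top",p,.161).round(4).tolist() for p in ap])
for n,mk in (("red",((H<8)|(H>172))&(S>150)&(V>80)),("green",(H>45)&(H<80)&(S>120)),("yellow",(H>22)&(H<34)&(S>150)),("dark",V<35)):
    for st,ce,m in blobs(roi&mk,50): print(n,st,ce,plane("top",ce,.05).round(4))
E
```

```text
white [228, 140, 26, 35, 301] [241.9, 152.3] [0.5714 0.0857 0.072 ]
white [86, 146, 24, 27, 456] [97.3, 157.7] [0.5646 0.5044 0.072 ]
white [290, 157, 72, 75, 4302] [325.2, 194.5] [ 0.4422 -0.1522  0.072 ]
((325.613525390625, 194.35153198242188), (68.79121398925781, 63.90115737915039), 82.40535736083984)
[[361, 224], [299, 231], [290, 165], [350, 157]] [[0.3554, -0.223, 0.161], [0.3413, -0.0598, 0.161], [0.5158, -0.0425, 0.161], [0.5338, -0.2036, 0.161]]
white [168, 173, 12, 11, 94] [173.1, 177.8] [0.5009 0.2858 0.072 ]
white [95, 177, 17, 18, 215] [103.9, 185.5] [0.4832 0.4838 0.072 ]
white [81, 183, 10, 11, 76] [85.6, 187.2] [0.4795 0.5359 0.072 ]
white [75, 193, 10, 41, 174] [79.7, 209.5] [0.4159 0.5511 0.072 ]
white [127, 197, 20, 21, 326] [136.4, 207.2] [0.4186 0.3904 0.072 ]
white [271, 197, 21, 11, 187] [281.1, 201.9] [ 0.4239 -0.024   0.072 ]
red [206, 202, 22, 22, 389] [216.3, 212.0] [0.4002 0.1646 0.05  ]
green [165, 202, 24, 19, 360] [176.6, 211.1] [0.4056 0.2803 0.05  ]
yellow [195, 161, 21, 22, 352] [205.0, 170.9] [0.5224 0.1963 0.05  ]
dark [63, 147, 21, 21, 280] [73.0, 157.1] [0.5725 0.5852 0.05  ]
```

View pics/c1.png

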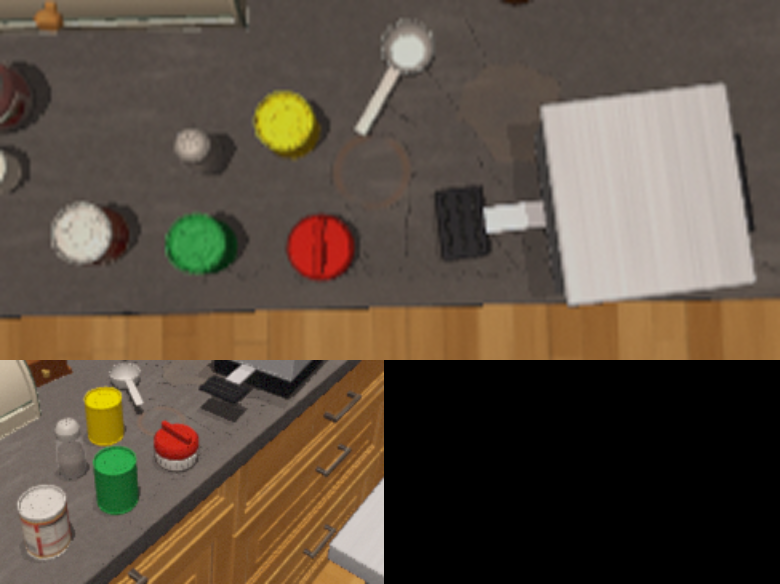

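The crop confirms it: the plain white tin with the red label, at top pixel (137,207), is the one meant. Its diameter is about 20 px, or 58 mm, which fits. The tread is at about (264,204) and the bin's pedal faces world +y. Next I'll work out the numbers for the pedal.

```bash
cat >> h.py <<'E'
from scipy.spatial.transform import Rotation as R
from plant import state
def rel(p,az,tilt=0):
    """rows numbers to TCP p, tool down, tool x at azimuth az; tilt = about world axis perpendicular"""
    s=state();q=s["eef_rot"];R0=R.from_quat([*q[1:],q[0]])
    c,n=np.cos(az),np.sin(az);Rt=R.from_matrix(np.array([[c,n,0],[n,-c,0],[0,0,-1]]))
    Rt=Rt*R.from_rotvec([tilt,0,0])   # tilt about the tool x
    print("t",round(s["clock"],2),"tcp",s["ee_pos"].round(4),"F",np.round(s["contact_force"],1),"w",round(s["grip_width"],3),
     "row",(R0.inv()*Rt).as_rotvec().round(3).tolist(),R0.inv().apply(np.array(p)-s["ee_pos"]).round(4).tolist())
E
python3 - <<'E'
from h import *
t=cv2.imread("pics/top0.png");g=cv2.cvtColor(t,cv2.COLOR_BGR2GRAY)
print(g[196:214:3,250:276:2])
m=np.zeros(g.shape,bool);m[188:220,252:274]=1
for st,ce,_ in blobs(m&(g<45),60): print(st,ce,plane("top",ce,.048).round(4))
# bin frame
c=np.array([plane("top",p,.161)[:2] for p in ((299,231),(289.5,164.5),(350.5,156.5),(361.5,224.5))])
fm=(c[0]+c[1])/2;bm=(c[2]+c[3])/2;f=fm-bm;L=np.linalg.norm(f);f/=L
w=c[1]-c[0]+c[2]-c[3];az=np.arctan2(w[1],w[0]);print("len",L,"wid",np.linalg.norm(w)/2,"f",f,np.arctan2(f[1],f[0]),az+np.pi/2)
mid=(fm+bm)/2;print("lid mid",mid)
a=(np.arctan2(f[1],f[0])+az+np.pi/2)/2;f=np.array([np.cos(a),np.sin(a)])
bc=mid-f*.004;tr=bc+f*.162;print("az",a,"bin",bc,"tread pred",tr)
for n in("top","scene"): print(n,"tread",proj(n,[*tr,.048]),"tin",proj(n,[.418,.389,.072]))
lat=np.array([f[1],-f[0]]);p=tr+lat*.013;print("press",p,np.linalg.norm(p));rel([*p,.11],a)
E
```

```text
[[ 78  81  69  39  36  42  32  39  41  31  28  73  77]
 [ 80  79  70  43  37  42  32  41  41  37  29 158 170]
 [ 79  77  67  37  38  41  45  33  41  34  41 196 202]
 [ 80  79  69  34  28  44  43  37  44  37  43 194 204]
 [ 77  79  78  42  46  30  44  34  43  29  42  34  61]
 [ 78  76  80  61  44  26  47  41  44  45  28  26  74]]
[255, 192, 19, 25, 330] [263.6, 203.4] [0.4222 0.0255 0.048 ]
len 0.16478959752188807 wid 0.17941867854342208 f [-0.09319235  0.99564812] 1.6641241013585426 1.6763699700795183
lid mid [ 0.43692436 -0.13254629]
az 1.6702470357190304 bin [ 0.43732151 -0.13652652] tread pred [0.42123704 0.02467301]
top tread (np.float64(263.88558500451103), np.float64(203.70901006260763)) tin (np.float64(136.8768015172169), np.float64(207.3972914350513))
scene tread (np.float64(269.7294955775131), np.float64(216.1400614141203)) tin (np.float64(156.4480864743506), np.float64(287.8083775867516))
press [0.43417281 0.02596374] 0.4349484347187822
t 0.1 tcp [ 0.2011 -0.6438  0.2218] F [ 0.2  0.6 -0.7] w 1.0 row [-0.001, -0.001, -1.367] [0.4222, -0.5696, 0.1127]
```

```bash
python3 -m jog '[[[0,0,-1.367,0.422,-0.57,0,0],[0,0,-1.367,0.422,-0.57,0,0],[0,0,-1.367,0.422,-0.57,0,0],[0,0,-1.367,0.422,-0.57,0,0],[0,0,-1.367,0.422,-0.57,0,0],[0,0,-1.367,0.422,-0.57,0,0],[0,0,-1.367,0.422,-0.57,0,0],[0,0,-1.367,0.422,-0.57,0,0],[0,0,-1.367,0.422,-0.57,0,0],[0,0,-1.367,0.422,-0.57,0,0],[0,0,-1.367,0.422,-0.57,0,0],[0,0,-1.367,0.422,-0.57,0,0],[0,0,-1.367,0.422,-0.57,0,0],[0,0,-1.367,0.422,-0.57,0,0],[0,0,-1.367,0.422,-0.57,0,0],[0,0,-1.367,0.422,-0.57,0,0],[0,0,-1.367,0.422,-0.57,0,0],[0,0,-1.367,0.422,-0.57,0,0],[0,0,-1.367,0.422,-0.57,0,0],[0,0,-1.367,0.422,-0.57,0,0]]]'; python3 -c "
from h import *
rel([.434,.026,.06],1.670);print(state()['joint_positions'].round(2))"
```

```text
clock: 1.77
ee_pos: [0.4336, 0.025, 0.2222]
eef_rot: [-0.0, 0.671, 0.741, -0.001]
contact_force: [-0.7, -1.0, 0.3]
grip_width: 0.005
finger_force: 0.0
t 1.77 tcp [0.4336 0.025  0.2222] F [-0.7 -1.   0.3] w 0.005 row [-0.001, 0.0, 0.0] [0.001, 0.0007, 0.1622]
[ 0.47  0.14 -0.71  2.06  0.11  0.98 -0.2 ]
```

```bash
python3 -m jog '[[[0,0,0,0.001,0.001,0.03,0],[0,0,0,0.001,0.001,0.06,0],[0,0,0,0.001,0.001,0.09,0],[0,0,0,0.001,0.001,0.12,0],[0,0,0,0.001,0.001,0.14,0],[0,0,0,0.001,0.001,0.155,0],[0,0,0,0.001,0.001,0.162,0],[0,0,0,0.001,0.001,0.162,0]]]'; python3 -c "
from h import *
s=state();rel([.434,.026,.045],1.670);print(s['joint_positions'].round(2))
from plant import read_camera
w=read_camera('wrist');sc=read_camera('scene')
cv2.imwrite('pics/p1.png',np.hstack([cv2.resize(w,(400,300)),cv2.resize(sc[120:270,180:380],(400,300))])[:,:,::-1])"
```

```text
clock: 2.43
ee_pos: [0.4337, 0.0249, 0.0594]
eef_rot: [-0.001, 0.672, 0.74, -0.001]
contact_force: [-0.2, 0.6, -0.1]
grip_width: 0.001
finger_force: 0.0
t 2.43 tcp [0.4337 0.0249 0.0594] F [-0.2  0.6 -0.1] w 0.001 row [-0.003, 0.001, -0.003] [0.0011, 0.0005, 0.0144]
[ 0.32  0.41 -0.61  2.21  0.39  0.63 -0.48]
```

View pics/p1.png

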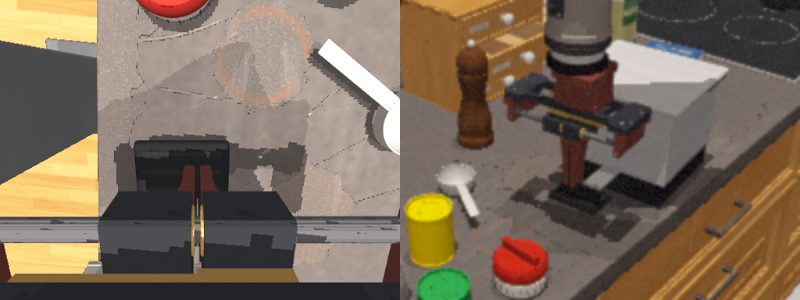

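The closed fingers are over the tread: in the wrist view the tread is at about (180,165) and the fingertips are on it. Now a slow press.

```bash
python3 -m jog '[[[0,0,0,0.001,0,0.004,0],[0,0,0,0.001,0,0.008,0],[0,0,0,0.001,0,0.010,0],[0,0,0,0.001,0,0.012,0],[0,0,0,0.001,0,0.014,0],[0,0,0,0.001,0,0.016,0],[0,0,0,0.001,0,0.018,0],[0,0,0,0.001,0,0.020,0],[0,0,0,0.001,0,0.022,0],[0,0,0,0.001,0,0.024,0],[0,0,0,0.001,0,0.026,0],[0,0,0,0.001,0,0.028,0],[0,0,0,0.001,0,0.030,0],[0,0,0,0.001,0,0.031,0],[0,0,0,0.001,0,0.032,0],[0,0,0,0.001,0,0.033,0],[0,0,0,0.001,0,0.034,0],[0,0,0,0.001,0,0.034,0]]]'
```

```text
clock: 4.03
ee_pos: [0.4352, 0.0272, 0.0271]
eef_rot: [0.001, 0.671, 0.741, -0.0]
contact_force: [-0.6, -1.0, 7.3]
grip_width: 0.005
finger_force: 3.4
```

```bash
python3 -m jog '[[[0,0,0,0,0,0.001,0],[0,0,0,0,0,0.002,0],[0,0,0,0,0,0.003,0],[0,0,0,0,0,0.004,0],[0,0,0,0,0,0.004,0]]]';  python3 -m jog '[[[0,0,0,0,0,0.0005,0],[0,0,0,0,0,0.001,0],[0,0,0,0,0,0.001,0]]]'
```

```text
clock: 4.45
ee_pos: [0.4354, 0.0269, 0.0242]
eef_rot: [0.001, 0.671, 0.741, -0.001]
contact_force: [-6.5, -2.5, 29.6]
grip_width: 0.006
finger_force: 14.1
clock: 4.7
ee_pos: [0.4355, 0.0268, 0.0238]
eef_rot: [0.002, 0.671, 0.741, -0.001]
contact_force: [-8.9, -3.7, 37.6]
grip_width: 0.003
finger_force: 18.5
```

At the stop. I'll ease slightly, hold, and look at the lid.

```bash
python3 -m jog '[[[0,0,0,0,0,-0.001,0],[0,0,0,0,0,-0.001,0],[0,0,0,0,0,-0.001,0],[0,0,0,0,0,-0.001,0],[0,0,0,0,0,-0.001,0],[0,0,0,0,0,-0.001,0],[0,0,0,0,0,-0.001,0],[0,0,0,0,0,-0.001,0]]]'; python3 -c "
from h import *
from plant import read_camera
w=read_camera('top');sc=read_camera('scene')
cv2.imwrite('pics/p2.png',np.hstack([cv2.resize(w[120:270,230:430],(400,300)),cv2.resize(sc[90:270,180:420],(400,300))])[:,:,::-1])"
```

```text
clock: 5.37
ee_pos: [0.4354, 0.0269, 0.0243]
eef_rot: [0.001, 0.671, 0.741, -0.001]
contact_force: [-6.9, -3.4, 28.4]
grip_width: 0.001
finger_force: 13.5
```

View pics/p2.png

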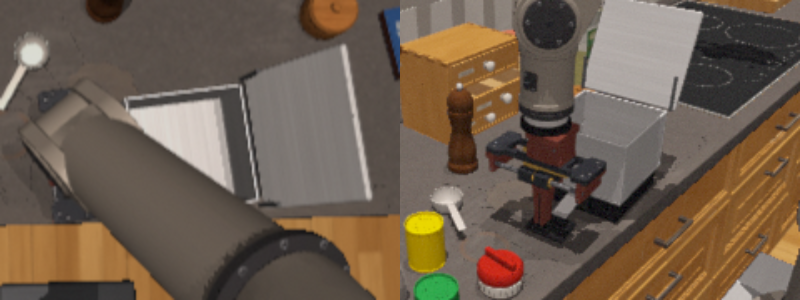

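The lid has swung over past upright and rests back, and the bucket is open. Now I'll let the pedal rise.

```bash
python3 -m jog '[[[0,0,0,0,0,-0.004,0],[0,0,0,0,0,-0.008,0],[0,0,0,0,0,-0.013,0],[0,0,0,0,0,-0.018,0],[0,0,0,0,0,-0.024,0],[0,0,0,0,0,-0.03,0],[0,0,0,0,0,-0.06,0],[0,0,0,0,0,-0.09,0],[0,0,0,0,0,-0.13,0],[0,0,0,0,0,-0.16,0],[0,0,0,0,0,-0.16,0]]]'; python3 -c "
from h import *
for az in (1.67,2.2,2.4): rel([.418,.389,.18],az)
print(state()['joint_positions'].round(2))
from plant import read_camera
w=read_camera('top');cv2.imwrite('pics/t2.png',w[:,:,::-1])"
```

```text
clock: 6.38
ee_pos: [0.4382, 0.0284, 0.1881]
eef_rot: [0.003, 0.671, 0.741, 0.003]
contact_force: [0.9, 0.4, -0.4]
grip_width: 0.005
finger_force: 0.0
t 6.38 tcp [0.4382 0.0284 0.1881] F [ 0.9  0.4 -0.4] w 0.005 row [0.009, 0.001, -0.0] [0.3608, 0.0154, 0.0078]
t 6.38 tcp [0.4382 0.0284 0.1881] F [ 0.9  0.4 -0.4] w 0.005 row [0.009, 0.003, -0.53] [0.3608, 0.0154, 0.0078]
t 6.38 tcp [0.4382 0.0284 0.1881] F [ 0.9  0.4 -0.4] w 0.005 row [0.008, 0.004, -0.73] [0.3608, 0.0154, 0.0078]
[ 0.46  0.19 -0.73  2.1   0.17  0.9  -0.27]
```

```bash
python3 -m jog '[[[0.009,0,0,0.04,0.015,0,1],[0.009,0,0,0.08,0.015,0,1],[0.009,0,0,0.12,0.015,0,1],[0.009,0,0,0.16,0.015,0,1],[0.009,0,0,0.2,0.015,0,1],[0.009,0,0,0.24,0.015,0,1],[0.009,0,0,0.28,0.015,0,1],[0.009,0,0,0.32,0.015,0,1],[0.009,0,0,0.361,0.015,0,1],[0.009,0,0,0.361,0.015,0,1],[0.009,0,0,0.361,0.015,0,1],[0.009,0,0,0.361,0.015,0,1]]]'; python3 -c "
from h import *
rel([.418,.389,.038],1.67)
from plant import read_camera
w=read_camera('wrist');t=cv2.imread('pics/t2.png')
cv2.imwrite('pics/p3.png',np.hstack([cv2.resize(w,(400,300))[:,:,::-1],cv2.resize(t[120:270,230:430],(400,300))]))"
```

```text
clock: 7.43
ee_pos: [0.4136, 0.3872, 0.181]
eef_rot: [-0.003, 0.671, 0.741, -0.005]
contact_force: [-0.8, -0.5, 0.0]
grip_width: 0.875
finger_force: 0.0
t 7.43 tcp [0.4136 0.3872 0.181 ] F [-0.8 -0.5  0. ] w 0.875 row [-0.011, 0.002, 0.0] [0.0017, 0.0061, 0.1429]
```

View pics/p3.png

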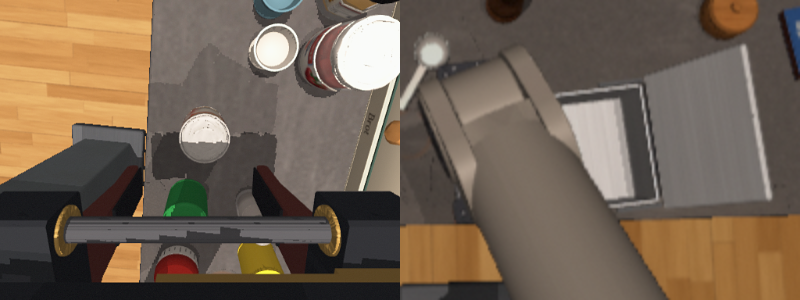

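The lid stays open. In the wrist view the tin's top is at about (205,138), full-size (262,177), with green behind it at (187,197). I'll check the tin's position from this view.

Run:
```python
from h import *
from plant import read_camera
s=state();w=read_camera('wrist');c=calibration('wrist');q=s["eef_rot"];Rt=R.from_quat([*q[1:],q[0]]).as_matrix()
hsv=cv2.cvtColor(w,cv2.COLOR_RGB2HSV)
m=(hsv[...,1]<60)&(hsv[...,2]>150)
for st,ce,_ in blobs(m,400):
    uv=(st[0]+st[2]/2,st[1]+st[3]/2)
    d=np.linalg.inv(c["K"])@[*uv,1];T=c["hand_eye"];d=Rt@(T[:3,:3]@[d[0],-d[1],-d[2]]);o=s["ee_pos"]+Rt@T[:3,3]
    print(st,(o+d*(.072-o[2])/d[2]).round(4))
rel([.418,.389,.038],1.67)
```

```text
[425, 17, 87, 228, 7653] [0.5882 0.447  0.072 ]
[317, 29, 65, 62, 2507] [0.4797 0.4922 0.072 ]
[229, 144, 65, 40, 1982] [0.4193 0.4016 0.072 ]
t 7.53 tcp [0.4147 0.3862 0.1817] F [ 0.4 -0.3 -0.6] w 0.966 row [-0.01, 0.002, -0.002] [0.0028, 0.005, 0.1436]
```

```bash
python3 -m jog '[[[-0.01,0,0,0.003,0.005,0.02,1],[-0.01,0,0,0.003,0.005,0.04,1],[-0.01,0,0,0.003,0.005,0.06,1],[-0.01,0,0,0.003,0.005,0.08,1],[-0.01,0,0,0.003,0.005,0.10,1],[-0.01,0,0,0.003,0.005,0.115,1],[-0.01,0,0,0.003,0.005,0.13,1],[-0.01,0,0,0.003,0.005,0.14,1],[-0.01,0,0,0.003,0.005,0.143,1],[-0.01,0,0,0.003,0.005,0.143,1],[-0.01,0,0,0.003,0.005,0.143,0.5],[-0.01,0,0,0.003,0.005,0.143,0.3],[-0.01,0,0,0.003,0.005,0.143,0.1],[-0.01,0,0,0.003,0.005,0.143,0],[-0.01,0,0,0.003,0.005,0.143,0],[-0.01,0,0,0.003,0.005,0.143,0],[-0.01,0,0,0.003,0.005,0.143,0]]]'
```

```text
clock: 8.95
ee_pos: [0.418, 0.3921, 0.0401]
eef_rot: [0.0, 0.671, 0.741, 0.001]
contact_force: [0.7, -1.2, 4.1]
grip_width: 0.647
finger_force: 30.0
```

Gripped at 57 mm, which matches the tin. Lifting.

```bash
python3 -m jog '[[[0,0,0,0,0,-0.03,0],[0,0,0,0,0,-0.06,0],[0,0,0,0,0,-0.09,0],[0,0,0,0,0,-0.12,0],[0,0,0,0,0,-0.15,0],[0,0,0,0,0,-0.18,0],[0,0,0,0,0,-0.2,0],[0,0,0,0,0,-0.2,0],[0,0,0,0,0,-0.2,0]]]'; python3 -c "
from h import *
rel([.437,-.1315,.24],1.67)"
```

```text
clock: 9.7
ee_pos: [0.4175, 0.3919, 0.24]
eef_rot: [0.001, 0.671, 0.741, 0.001]
contact_force: [0.9, -0.7, -1.3]
grip_width: 0.646
finger_force: 30.0
t 9.7 tcp [0.4175 0.3919 0.24  ] F [ 0.9 -0.7 -1.3] w 0.646 row [0.002, -0.0, -0.0] [-0.5227, -0.0322, -0.0003]
```

```bash
python3 -m jog '[[[0,0,0,-0.035,-0.002,0,0],[0,0,0,-0.07,-0.004,0,0],[0,0,0,-0.105,-0.006,0,0],[0,0,0,-0.14,-0.009,0,0],[0,0,0,-0.175,-0.011,0,0],[0,0,0,-0.21,-0.013,0,0],[0,0,0,-0.245,-0.015,0,0],[0,0,0,-0.28,-0.017,0,0],[0,0,0,-0.315,-0.019,0,0],[0,0,0,-0.35,-0.022,0,0],[0,0,0,-0.385,-0.024,0,0],[0,0,0,-0.42,-0.026,0,0],[0,0,0,-0.455,-0.028,0,0],[0,0,0,-0.49,-0.03,0,0],[0,0,0,-0.52,-0.032,0,0],[0,0,0,-0.523,-0.032,0,0],[0,0,0,-0.523,-0.032,0,0],[0,0,0,-0.523,-0.032,0,0]]]'; python3 -c "
from h import *
rel([.437,-.1315,.10],1.67)
from plant import read_camera
w=read_camera('wrist');t=read_camera('scene')
cv2.imwrite('pics/p4.png',np.hstack([cv2.resize(w,(400,300)),cv2.resize(t[60:285,180:480],(400,300))])[:,:,::-1])"
```

```text
clock: 11.2
ee_pos: [0.4363, -0.1311, 0.2382]
eef_rot: [-0.001, 0.671, 0.741, 0.0]
contact_force: [0.1, 0.1, -1.3]
grip_width: 0.648
finger_force: 30.0
t 11.2 tcp [ 0.4363 -0.1311  0.2382] F [ 0.1  0.1 -1.3] w 0.648 row [-0.001, -0.002, -0.0] [-0.0007, 0.0008, 0.1382]
```

View pics/p4.png

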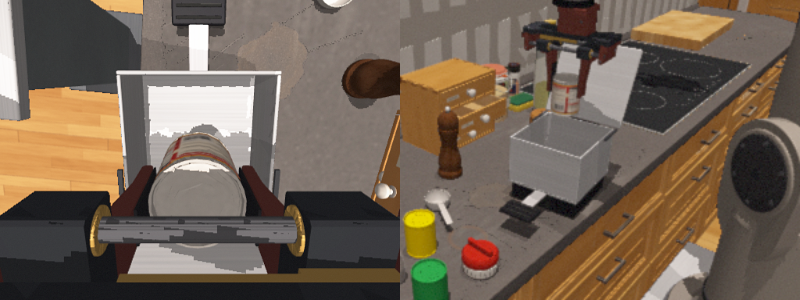

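The tin is centred over the open bucket, with the walls at about x=120 and x=280 in the left panel. I'll lower it and release.

```bash
python3 -m jog '[[[0,0,0,0,0.001,0.025,0],[0,0,0,0,0.001,0.05,0],[0,0,0,0,0.001,0.075,0],[0,0,0,0,0.001,0.1,0],[0,0,0,0,0.001,0.12,0],[0,0,0,0,0.001,0.135,0],[0,0,0,0,0.001,0.141,0],[0,0,0,0,0.001,0.141,0],[0,0,0,0,0.001,0.141,0]]]' && python3 -m jog '[[[0,0,0,0,0,0,0.75],[0,0,0,0,0,0,0.9],[0,0,0,0,0,0,0.9],[0,0,0,0,0,0,0.9],[0,0,0,0,0,0,0.9],[0,0,0,0,0,-0.02,0.9],[0,0,0,0,0,-0.04,0.9],[0,0,0,0,0,-0.07,0.9],[0,0,0,0,0,-0.1,0.9],[0,0,0,0,0,-0.13,0.9],[0,0,0,0,0,-0.16,0.9],[0,0,0,0,0,-0.16,0.9]]]'; python3 -c "
from h import *
from plant import read_camera
w=read_camera('wrist');t=read_camera('scene')
cv2.imwrite('pics/p5.png',np.hstack([cv2.resize(w,(400,300)),cv2.resize(t[60:285,180:480],(400,300))])[:,:,::-1])
rel([.437,-.1315,.10],1.67);print(state()['joint_positions'].round(2))"
```

```text
clock: 12.05
ee_pos: [0.4387, -0.131, 0.099]
eef_rot: [0.0, 0.671, 0.742, 0.001]
contact_force: [0.3, -0.2, -1.2]
grip_width: 0.643
finger_force: 30.0
clock: 13.05
ee_pos: [0.4413, -0.1322, 0.2643]
eef_rot: [0.005, 0.671, 0.741, 0.002]
contact_force: [1.9, -0.3, 0.4]
grip_width: 0.899
finger_force: 0.0
t 13.15 tcp [ 0.4388 -0.132   0.2597] F [-0.4  0.  -0.5] w 0.9 row [0.003, 0.002, -0.001] [0.001, -0.0023, 0.1597]
[ 0.68  0.12 -0.56  1.98  0.07  1.06  0.19]
```

View pics/p5.png

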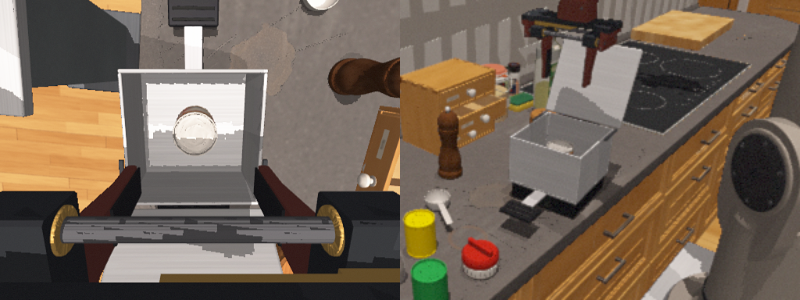

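The tin stands in the bin and the lid is still open. I'll go over the lid with the gripper closed, behind it, and push it forward.

```bash
python3 -m jog '[[[0,0,0,0,0,-0.03,0],[0,0,0,0,0,-0.06,0],[0,0,0,0,0,-0.09,0],[0,0,0,0,0,-0.125,0],[0,0,0,0,0,-0.125,0],[0,0,0,-0.035,0,-0.125,0],[0,0,0,-0.07,0,-0.125,0],[0,0,0,-0.105,0,-0.125,0],[0,0,0,-0.14,0,-0.125,0],[0,0,0,-0.175,0,-0.125,0],[0,0,0,-0.215,0,-0.125,0],[0,0,0,-0.225,0,-0.125,0],[0,0,0,-0.225,0,-0.125,0],[0,0,0,-0.225,0,-0.125,0]]]'; python3 -c "
from h import *
rel([.459,-.356,.265],1.67);print(state()['joint_positions'].round(2))"
```

```text
clock: 14.32
ee_pos: [0.4601, -0.3551, 0.3817]
eef_rot: [-0.001, 0.671, 0.741, 0.001]
contact_force: [0.5, 0.3, -0.0]
grip_width: 0.006
finger_force: 0.0
t 14.32 tcp [ 0.4601 -0.3551  0.3817] F [ 0.5  0.3 -0. ] w 0.006 row [-0.001, -0.003, -0.001] [-0.0011, -0.0011, 0.1167]
[ 0.87  0.24 -0.39  1.54  0.09  1.38  0.57]
```

```bash
python3 -m jog '[[[0,0,0,0,0,0.03,0],[0,0,0,0,0,0.06,0],[0,0,0,0,0,0.09,0],[0,0,0,0,0,0.115,0],[0,0,0,0,0,0.115,0]]]'; python3 -m jog '[[[0,0,0,0.02,0,0,0],[0,0,0,0.04,0,0,0],[0,0,0,0.05,0,0,0],[0,0,0,0.06,0,0,0],[0,0,0,0.07,0,0,0],[0,0,0,0.08,0,0,0],[0,0,0,0.09,0,0,0],[0,0,0,0.10,0,0,0],[0,0,0,0.11,0,0,0],[0,0,0,0.12,0,0,0],[0,0,0,0.13,0,0,0],[0,0,0,0.14,0,0,0],[0,0,0,0.15,0,0,0],[0,0,0,0.16,0,0,0],[0,0,0,0.17,0,0,0],[0,0,0,0.17,0,0,0]]]'; python3 -c "
from h import *
from plant import read_camera
w=read_camera('top');t=read_camera('scene')
cv2.imwrite('pics/p6.png',np.hstack([cv2.resize(w[100:250,220:420],(400,300)),cv2.resize(t[60:285,180:480],(400,300))])[:,:,::-1])"
```

```text
clock: 14.73
ee_pos: [0.4581, -0.3517, 0.2634]
eef_rot: [-0.004, 0.67, 0.742, -0.0]
contact_force: [-1.4, 0.6, -1.0]
grip_width: 0.006
finger_force: 0.0
clock: 16.07
ee_pos: [0.4437, -0.1841, 0.2687]
eef_rot: [0.0, 0.67, 0.742, 0.001]
contact_force: [0.4, 0.1, 0.1]
grip_width: 0.0
finger_force: 0.0
```

View pics/p6.png

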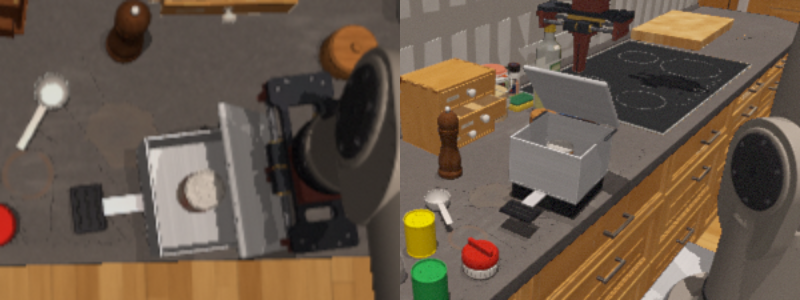

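The lid is past upright and falling shut. I'll withdraw upwards, wait, and check.

```bash
python3 -m jog '[[[0,0,0,0,0,-0.02,0],[0,0,0,0,0,-0.05,0],[0,0,0,0,0,-0.08,0],[0,0,0,0,0,-0.1,0],[0,0,0,0,0,-0.1,0],[0,0,0,0,0,-0.1,0],[0,0,0,0,0,-0.1,0],[0,0,0,0,0,-0.1,0],[0,0,0,0,0,-0.1,0],[0,0,0,0,0,-0.1,0],[0,0,0,0,0,-0.1,0],[0,0,0,0,0,-0.1,0],[0,0,0,0,0,-0.1,0],[0,0,0,0,0,-0.1,0],[0,0,0,0,0,-0.1,0],[0,0,0,0,0,-0.1,0],[0,0,0,0,0,-0.1,0],[0,0,0,0,0,-0.1,0],[0,0,0,0,0,-0.1,0],[0,0,0,0,0,-0.1,0]]]'; python3 -m jog '[[[0,0,0,0,0,0,0],[0,0,0,0,0,0,0],[0,0,0,0,0,0,0],[0,0,0,0,0,0,0],[0,0,0,0,0,0,0],[0,0,0,0,0,0,0],[0,0,0,0,0,0,0],[0,0,0,0,0,0,0],[0,0,0,0,0,0,0],[0,0,0,0,0,0,0],[0,0,0,0,0,0,0],[0,0,0,0,0,0,0]]]'; python3 -c "
from h import *
from plant import read_camera
w=read_camera('top');t=read_camera('scene')
cv2.imwrite('pics/p7.png',np.hstack([cv2.resize(w[120:270,100:360],(400,300)),cv2.resize(t[90:315,130:430],(400,300))])[:,:,::-1])"
```

```text
clock: 17.83
ee_pos: [0.4435, -0.1865, 0.3686]
eef_rot: [0.0, 0.671, 0.741, 0.0]
contact_force: [0.2, 0.5, -0.2]
grip_width: 0.004
finger_force: 0.0
clock: 18.83
ee_pos: [0.4435, -0.1865, 0.3686]
eef_rot: [0.0, 0.671, 0.741, 0.0]
contact_force: [0.1, -0.3, -0.0]
grip_width: 0.005
finger_force: 0.0
```

View pics/p7.png

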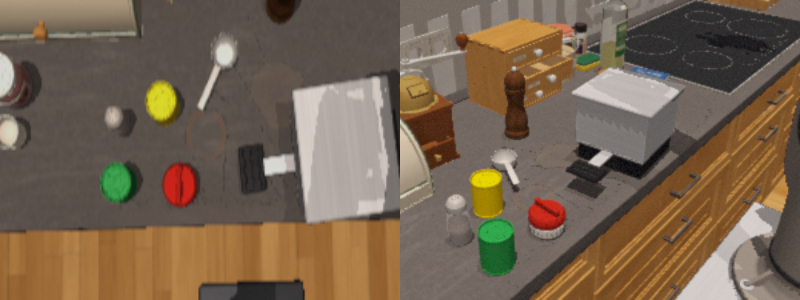

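The lid is shut, the pedal is up, and the timer and shaker are standing in place. One quick check that everything is settled, then I'll hand in.

```bash
python3 -m jog '[[[0,0,0,0,0,0,0],[0,0,0,0,0,0,0],[0,0,0,0,0,0,0],[0,0,0,0,0,0,0],[0,0,0,0,0,0,0],[0,0,0,0,0,0,0],[0,0,0,0,0,0,0],[0,0,0,0,0,0,0],[0,0,0,0,0,0,0],[0,0,0,0,0,0,0]]]'>/dev/null; python3 -c "
from h import *
from plant import read_camera,order
t=read_camera('scene')[:,:,::-1].astype(int);s=cv2.imread('pics/scene0.png').astype(int)
d=np.abs(t-s).max(2)>60
print('changed bin/pedal/timer+shaker', d[140:240,255:345].sum(), d[238:270,225:256].sum(), d[235:275,162:186].sum())
print([(st,ce) for st,ce,_ in blobs(d[130:245,250:350],30)])
print(order.finish_job())"
```

```text
changed bin/pedal/timer+shaker 127 0 0
[([45, 11, 49, 17, 120], [72.5, 19.6])]
the job is handed in; nothing more can be done
None
```

The job is handed in: the tin is in the bin, the lid is shut and the pedal is up. The timer and shaker stand where they were, with no change in the camera image, and the clock was at about 20 s of the 72 s allowed; no verdict came back.

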